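# Clamp a circuit board in the rework holder

## Robot

A 6-joint arm with a two-finger parallel gripper is mounted at the origin on the work surface. World frame = base frame: x ahead of the robot, y to its left, z up, the work surface at z = 0. Lengths are in m, angles in rad, forces in N, time in s.
With the tool pointing down it reaches from about 0.35 to 0.975 m from the base axis. Payload 7.1 kg.
Tool frame: the origin (TCP) lies midway between the tips of the shut fingers; the grasp point (between the pads) lies 19 mm behind it; z points along the fingers, y is the line along which they close (so a half turn about z gives the same grasp; the last joint's range is limited). The gripper opens to 88 mm and grips with 3 to 60 N. Pads are 20 mm wide; open, the fingers measure 115 mm over their backs; the gripper's body (75 mm by 178 mm) begins 61 mm behind the grasp point.
Start: joints at [-1.128, 0.423, 1.63, -0, 1.089, -0.019], TCP at [0.278, -0.56, 0.19] pointing down, gripper open.
Joint ranges: [-3, 3], [-0.9, 2.11], [0.09, 2.58], [-1.31, 4.45], [0.11, 2.69], [-2.54, 2.54]. Speed limits (rad/s): [2.39, 2.39, 3.01, 3.14, 3.14, 3.14].

## Interface

Orientations are given as a unit quaternion [w, x, y, z].
In Python, from station import move_pose, movel, movej, command_gripper, wait, inverse_kinematics, read_camera, camera_info, MotionError, job_done, get_time, get_joint_pos, get_qvel, get_effort, get_tcp_pos, get_ee_rot, get_ft_force, get_ft_torque, get_grip_width, get_finger_force gives the robot as it stands. Calls block until the motion is done:
- move_pose(position, orientation): joint-space move of the TCP to a pose.
- movel(position, frame=None, v=0.15, until_force=None): straight line of the TCP; frame=None keeps the orientation; v is the mean speed in m/s. With until_force (N) it stops when the force on the tool has changed by that much, and returns True; else False.
- movej(angles): joint-space move.
- command_gripper(opening): opening from 0.0 (shut) to 1.0 (fully open); the grip force is fixed at half the most; returns when the fingers have stopped.
- wait(seconds).
- inverse_kinematics(position, orientation): joint angles nearest the present ones, or None.
- read_camera(name): name is "scene" or "side" or "wrist"; returns the picture (480x640x3 uint8, red, green, blue); there is no depth.
- camera_info(name): a dict with "intrinsics" (3x3 intrinsics, pixels), "dist" ([k1, k2, p1, p2, k3] as OpenCV has them; the pictures are not rectified), "T" (4x4, takes a point from camera to world coordinates); the wrist camera has in their place "tool_from_camera" (4x4, takes a point from camera to tool coordinates, whose origin is the TCP and whose axes are the flange's). Camera axes: x right, y up, looking along -z (the intrinsics and any distortion apply to the point x, -y, -z); pixel columns grow to the right and rows downward; lengths in m; the calibration is good to about 2 mm. A picture is of the moment at which its call begins: read the wrist's pose just before it. camera_info takes no time and is no camera call.
A pose or a line that the arm cannot do raises MotionError and nothing moves.
- job_done(): hands the job in; it is judged then, once.
Readings, each from a call of its own:
- get_time(): time.
- get_joint_pos(): joint angles.
- get_qvel(): joint speeds.
- get_effort(): joint torques, N m.
- get_tcp_pos(): TCP position.
- get_ee_rot(): TCP orientation.
- get_ft_force(): force on the tool from outside, world axes, zero at the start.
- get_ft_torque(): the same for the moment, N m.
- get_grip_width(): opening from 0.0 (shut) to 1.0 (fully open).
- get_finger_force(): force on a finger pad.
Only numpy, scipy, OpenCV 4.12 (cv2) and the standard library are available. Lean on these libraries where they do the work, as an engineer would, in place of code of your own. Each camera call takes 0.05 s, during which the arm holds its last target. There are 200 camera calls.

## Task

Mount the green circuit board in the board holder, ready for rework: free the red T-handle clamp knob (anticlockwise), draw the sliding jaw back, and lay the board flat on the two rails, centred, with its short edges facing the two jaws. Then push the sliding jaw in by its T-handle until both short edges are home in the jaws and the spring jaw is pressed back about half of its 13 mm travel, and, still holding it there against the spring, turn the T-handle clockwise until it is fully locked, so that the board stays clamped when you let go. Never drive the spring jaw back onto its end stop, and leave the other things on the bench where they are.

Things in the scene. Friction and masses are not known exactly. Their poses are not given: they have to be found in the camera images.
- holder: Board holder, fixed: dark base plate 120 (x) by 300 (y) by 12 mm high, origin at the centre of its underside. Two aluminium rails along its y, at x = -34 and +34 mm, 12 mm wide, flat tops 24 mm above the bench: the board lies on these. Spring jaw at the -y end, sliding jaw with the red T-handle at the +y end.
- carriage_face (a point): Middle of the sliding jaw's face at rail-top height, axes as the holder's. Both jaws are bars 104 mm wide (x), tops 14.5 mm above the rails; a lip overhangs each face by 3 mm, from 5.5 mm above the rails up, making a groove for the board's edge. With the edge home the board's centre is 60 mm from this point, towards -y.
- carriage (a joint): Sliding jaw's position in m along holder +y, 0 (in) to 0.085 (open). With the spring jaw at rest the jaw faces are 70 mm + this apart (the lips take 6 mm of it). The 120 mm board with the spring jaw pressed back by s needs 0.050 - s. Starts at 0.006 to 0.034: too narrow for the board. Free, it slides with about 1 N of friction and stays where left.
- spring_jaw (a joint): How far in m the spring jaw is pressed back (holder -y): 0 at rest, its face then at y = -85 mm of the holder; 0.013 is its end stop. Its spring pushes with 2 N at 0 and 0.5 N more per mm, so it drives the sliding jaw back again if the clamp is not locked; about 1 to 2 mm are lost on letting go of a locked clamp.
- board: Loose green circuit board 84 (x) by 120 (y) by 3 mm, 0.2 to 0.35 kg, origin at the centre of its underside. In its middle a black heat sink 36 (x) by 50 (y) mm, its top 33 mm above the underside: grip it across the 36 mm. Beside its x sides the board is bare for 24 mm; taller parts (to 21 mm) stand beyond 33 mm from the centre along y. Either way round in the holder is right.
- mat: Blue bench mat, 340 by 340 by 2 mm, fixed; origin at the centre of its underside. The board starts lying flat on it.
- knob_grip (a point): Grip point on the clamp knob's vertical axis, 71.5 mm above the bench, 47 mm behind (+y of) the sliding jaw's face. The red T-handle is a bar 64 mm long (along this x), 14 mm thick (y), 28 mm high: 21 mm below to 7 mm above this point, over a black hub 26 mm across. Turn anticlockwise from above to free, clockwise to lock.
- knob: The T-handle; origin 33 mm below knob_grip. Its eccentric presses a brake shoe on a strip. Locked at the start: 0.3 to 1 rad anticlockwise frees it; where it bites differs by 0.3 rad between starts, so try whether the jaw gives (under 5 N). It turns with 0.05 N m, biting up to 0.3. 1.2 rad clockwise past the bite is fully locked; 1.25 to 1.55 rad past it is a hard stop. It stays as left.
- shoe: Brass brake shoe, 30 mm long, hidden under the sliding jaw's block; the knob's eccentric presses it (holder +x) on the strip. Locked, the jaw does not give to a 15 N push.
- clamp_bar: Steel strip between the rails, fixed to the holder, on which the brake shoe locks (it lies 0.7 mm more or less to the side from one start to the next).
- solder_reel: Bystander: blue solder reel, 60 mm across, 46 mm high, standing; origin at the centre of its underside.
- flux_bottle: Bystander: clear bottle with a blue cap, 56 mm across, 115 mm high; origin at the centre of its underside.
- tip_stand: Bystander: black soldering-iron stand with a yellow sponge, 75 by 100 mm, about 100 mm high; origin at the centre of its underside.
- screwdriver: Bystander: orange-handled screwdriver, 160 mm, lying beside the mat.
Mind the look-alikes: they are no part of the job. Of the things that look like the board, the middle-sized one is meant.

How it is judged:
On the way, in this order (a step that is already met when the one before it is completed fails the run):
1. the clamp is freed (its shoe hardly presses on the strip any more) (contact force between shoe and clamp_bar below 5 N), for 0.2 s.
2. the board lies flat on both rails of the holder (x of board in the frame of holder between -0.025 and 0.025 m and z of board in the frame of holder between 0.0215 and 0.0265 m and angle between board's own z axis and vertical below 0.05 rad and angle between the y axis of board and the y axis of holder, either way round below 0.2 rad), for 0.2 s.
At the end, for the whole second after the job is handed in: The board lies flat on the rails (within 2.5 mm in height, 15 mm of centred across, 0.06 rad of straight), its edge within 3 mm of the sliding jaw's face, the spring jaw pressed back 3 to 10 mm, the clamp locked (its brake shoe pressing on the strip with more than 25 N), everything at rest (x of board in the frame of holder between -0.015 and 0.015 m and z of board in the frame of holder between 0.0215 and 0.0265 m and angle between board's own z axis and vertical below 0.05 rad and angle between the y axis of board and the y axis of holder, either way round below 0.06 rad and y of board in the frame of carriage_face between -0.063 and -0.057 m and value of joint spring_jaw between 0.003 and 0.01 m and contact force between shoe and clamp_bar above 25 N and linear speed of board below 0.01 m/s and velocity of joint carriage between -0.005 and 0.005 m/s); the robot touches nothing.
It fails at once if the spring jaw is driven back onto its end stop (value of joint spring_jaw above 0.0125 m).
It fails at once if a bystander is moved more than 25 mm (distance of any of solder_reel, flux_bottle, tip_stand, screwdriver from where it was at the start of the episode above 0.025 m).
It also fails if it takes over 72 s, if anything falls off the work surface, if the arm or the gripper's body presses on something with over 40 N, if the wrist force passes 120 N, or if a joint passes its speed limit or range.

## Working session

There is one attempt and no reset: what is moved stays moved. The work goes in short steps, each a Python script; the robot and the scene stay as the last script left them, time stands still between calls to the robot, and variables do not carry over. Pictures are saved under pics/ and viewed, at most 11 in all, crops included, and the job is handed in when it is done.

```bash
ls; mkdir -p pics; python3 - <<'E'
from station import *
import cv2,numpy as np
a=read_camera("scene");b=read_camera("side")
cv2.imwrite("pics/scene0.png",a[:,:,::-1]);cv2.imwrite("pics/side0.png",b[:,:,::-1])
for n in("scene","side","wrist"):print(n,camera_info(n))
print(get_time(),get_ee_rot())
E
```

```text
pics
scene {'intrinsics': array([[616.07176449,   0.        , 308.83282604],
       [  0.        , 616.07176449, 234.10596271],
       [  0.        ,   0.        ,   1.        ]]), 'dist': array([-0.05400054,  0.        ,  0.        ,  0.        ,  0.        ]), 'T': array([[ 0.78924211, -0.35791608,  0.49899195,  1.32356892],
       [ 0.61407815,  0.45707112, -0.64342366, -1.1632773 ],
       [ 0.00221687,  0.81423711,  0.58052823,  0.99962489],
       [ 0.        ,  0.        ,  0.        ,  1.        ]])}
side {'intrinsics': array([[576.59283387,   0.        , 317.57366161],
       [  0.        , 576.59283387, 238.36759129],
       [  0.        ,   0.        ,   1.        ]]), 'dist': array([0.02812392, 0.        , 0.        , 0.        , 0.        ]), 'T': array([[-0.95694765,  0.14283915, -0.25268194,  0.16772285],
       [-0.29021649, -0.48601653,  0.8243557 ,  1.01676516],
       [-0.00505733,  0.86219772,  0.50654665,  0.77960709],
       [ 0.        ,  0.        ,  0.        ,  1.        ]])}
wrist {'intrinsics': array([[389.37762749,   0.        , 312.56103694],
       [  0.        , 389.37762749, 238.24038472],
       [  0.        ,   0.        ,   1.        ]]), 'dist': array([-0.04594851,  0.        ,  0.        ,  0.        ,  0.        ]), 'tool_from_camera': array([[ 1.65827908e-04,  9.61276135e-01,  2.75586946e-01,
         7.54673022e-02],
       [ 9.99999810e-01,  4.00634044e-06, -6.15700703e-04,
        -4.10072533e-04],
       [-5.92962487e-04,  2.75586995e-01, -9.61275952e-01,
        -1.93442942e-01],
       [ 0.00000000e+00,  0.00000000e+00,  0.00000000e+00,
         1.00000000e+00]])}
0.1 [-6.64977157e-04  9.73456284e-01  2.28872018e-01 -1.44630710e-04]
```

View pics/scene0.png

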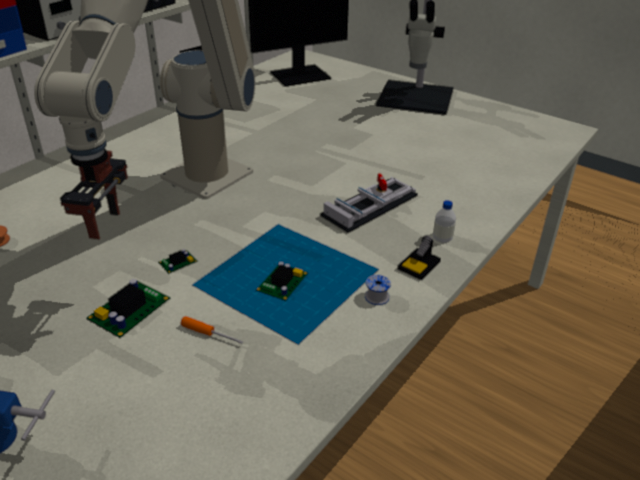

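View pics/side0.png

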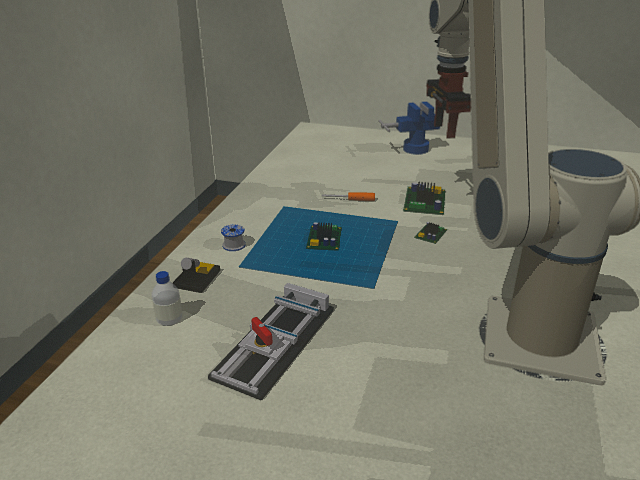

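The middle-sized board is the one on the mat: scene (283,280), side (325,237). The holder is at scene (370,203) and side (272,340), with the red T-handle at scene (382,183) and side (261,330). I'll get coarse positions, then look with the wrist camera.

```bash
cat > h.py <<'E'
from station import *
import cv2,numpy as np
from scipy.spatial.transform import Rotation as Rn
def yawq(phi):  # tool pointing down, tool x along angle phi, closing line perpendicular to it
    c,s=np.cos(phi),np.sin(phi)
    q=Rn.from_matrix([[c,s,0],[s,-c,0],[0,0,-1]]).as_quat()
    return [q[3],q[0],q[1],q[2]]
def rmat():
    q=get_ee_rot();return Rn.from_quat([q[1],q[2],q[3],q[0]]).as_matrix()
def yaw():
    R=rmat();return np.arctan2(R[1,0],R[0,0])
def camT(name):
    i=camera_info(name)
    if name!="wrist":return i,i["T"]
    T=np.eye(4);T[:3,:3]=rmat();T[:3,3]=get_tcp_pos();return i,T@i["tool_from_camera"]
def cast(i,T,px,z):
    p=cv2.undistortPoints(np.array(px,float).reshape(-1,1,2),i["intrinsics"],i["dist"]).reshape(-1,2)
    d=np.c_[p[:,0],-p[:,1],-np.ones(len(p))]@T[:3,:3].T;o=T[:3,3]
    return o+d*((z-o[2])/d[:,2])[:,None]
def shot(name,f):
    i,T=camT(name);a=read_camera(name);cv2.imwrite("pics/"+f+".png",a[:,:,::-1])
    np.savez("pics/"+f+".npz",T=T);return a,i,T
E
python3 - <<'E'
from h import *
np.set_printoptions(precision=4,suppress=True)
for n,b,h,k in(("scene",(283,280),(370,203),(382,183)),("side",(325,237),(272,340),(261,330))):
    i,T=camT(n);print(n,cast(i,T,[b],.02)[0],cast(i,T,[h],.02)[0],cast(i,T,[k],.065)[0])
i,T=camT("scene");print(cast(i,T,[(320,222),(417,196),(350,228),(385,178)],.0))
i,T=camT("side");print(cast(i,T,[(209,378),(335,302),(262,397)],0.))
E
```

```text
scene [ 0.5515 -0.2718  0.02  ] [0.5266 0.1586 0.02  ] [0.5307 0.2121 0.065 ]
side [ 0.5301 -0.2316  0.02  ] [0.5176 0.1903 0.02  ] [0.5276 0.2179 0.065 ]
[[0.4528 0.0117 0.    ]
 [0.602  0.3083 0.    ]
 [0.5379 0.0402 0.    ]
 [0.4663 0.3403 0.    ]]
[[0.6023 0.3042 0.    ]
 [0.4372 0.007  0.    ]
 [0.4884 0.3208 0.    ]]
```

```bash
python3 - <<'E'
from h import *
move_pose([0.52,-0.25,0.20],yawq(np.pi-0.11));shot("wrist","wb")
move_pose([0.54,0.17,0.22],yawq(np.pi-0.11));shot("wrist","wh")
print(get_time(),get_joint_pos(),get_tcp_pos(),yaw())
a=np.vstack([cv2.imread("pics/wb.png"),cv2.imread("pics/wh.png")])
cv2.imwrite("pics/w2.png",cv2.resize(a,(400,600)))
E
```

```text
3.4167 [ 2.82146964e-01  3.03080610e-01  1.73516718e+00 -2.43625745e-04
  1.10345283e+00 -1.17712669e+00] [0.54031263 0.16893836 0.21990297] 3.030179751286856
```

View pics/wb.png

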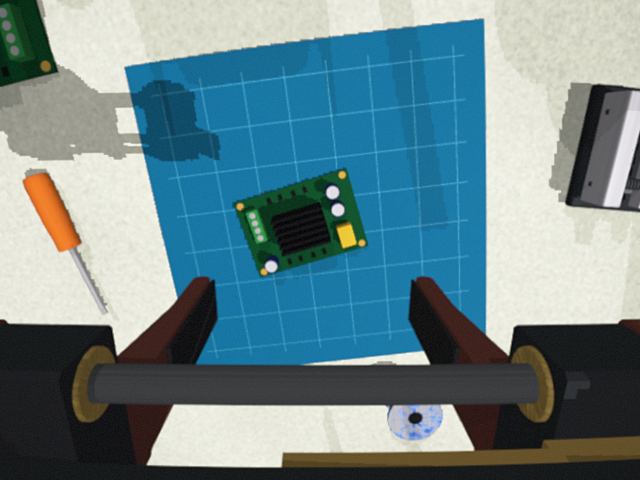

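View pics/wh.png

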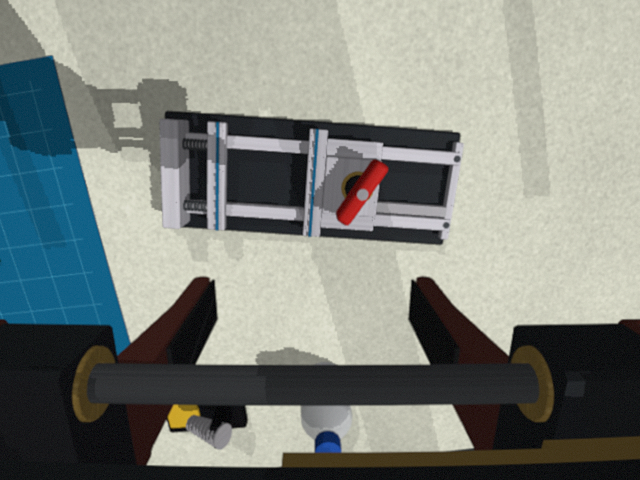

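wb: the board's corners are at (237,204), (344,168), (367,243) and (263,277), with the heat sink at (303,228). wh: the base corners are (166,112), (460,132) and (443,243). The red bar runs (343,221) to (382,163), with its axis screw at (362,194). The jaw bars are at columns 208–227 and 307–326.

```bash
python3 - <<'E'
from h import *
np.set_printoptions(precision=4,suppress=True)
i=camera_info("wrist")
T=np.load("pics/wb.npz")["T"];a=cv2.imread("pics/wb.png")
b=cast(i,T,[(237,204),(344,168),(367,243),(263,277)],.005)
print("board c",b.mean(0),"sides",np.linalg.norm(b-np.roll(b,-1,0),axis=1),"long dir",np.arctan2(*((b[1]+b[2]-b[0]-b[3])[[1,0]])))
print("sink top",cast(i,T,[(300,227)],.035))
T=np.load("pics/wh.npz")["T"];a=cv2.imread("pics/wh.png").astype(int);B,G,R=a[...,0],a[...,1],a[...,2]
p=cast(i,T,[(166,112),(460,132),(443,243)],.012)
print("base",p,np.linalg.norm(np.diff(p,axis=0),axis=1),"y dir",np.arctan2(*(p[1]-p[0])[[1,0]]))
r=cast(i,T,[(226,137),(228,149),(450,152),(450,163),(450,217),(450,228),(226,205),(226,214)],.024);print("rails",r)
j=cast(i,T,[(227,122),(226,230),(307,236),(309,128),(326,129),(322,236)],.0385);print("jaws",j)
m=((R>60)&(R>2.2*G)&(R>2.2*B));print(np.percentile(R[m],[5,25,50,75,95]))
for th in(0,np.percentile(R[m],50)):
    mm=(m&(R>th)).astype(np.uint8);c=max(cv2.findContours(mm,0,1)[0],key=cv2.contourArea)
    rr=cv2.minAreaRect(c);q=cast(i,T,cv2.boxPoints(rr),.0785);e=np.diff(q,axis=0)
    print(th,q.mean(0),np.linalg.norm(e,axis=1),np.arctan2(e[:,1],e[:,0]))
print("screw",cast(i,T,[(362,194)],.0785))
cv2.imwrite("pics/knob.png",cv2.resize(cv2.imread("pics/wh.png")[110:250,290:470],None,fx=4,fy=4,interpolation=cv2.INTER_CUBIC))
E
```

```text
board c [ 0.5389 -0.2631  0.005 ] sides [0.1136 0.0814 0.116  0.0826] long dir 1.7879729938296656
sink top [[ 0.5342 -0.264   0.035 ]]
base [[0.4336 0.0346 0.012 ]
 [0.4852 0.324  0.012 ]
 [0.5999 0.3042 0.012 ]] [0.294  0.1164] y dir 1.3943269172032164
rails [[0.4646 0.0927 0.024 ]
 [0.4761 0.0928 0.024 ]
 [0.5028 0.3095 0.024 ]
 [0.5136 0.3092 0.024 ]
 [0.5686 0.3082 0.024 ]
 [0.5804 0.308  0.024 ]
 [0.531  0.0815 0.024 ]
 [0.5402 0.0799 0.024 ]]
jaws [[0.4513 0.0991 0.0385]
 [0.5535 0.0807 0.0385]
 [0.5686 0.1603 0.0385]
 [0.4653 0.1741 0.0385]
 [0.468  0.1897 0.0385]
 [0.5703 0.1752 0.0385]]
[ 76.    93.   159.   178.25 189.  ]
0 [0.5234 0.2128 0.0785] [0.062  0.0168 0.0625] [ 2.4063  0.8414 -0.7247]
159.0 [0.5143 0.2251 0.0785] [0.0282 0.009  0.0283] [ 2.4445  0.8719 -0.6914]
screw [[0.5254 0.2139 0.0785]]
```

View pics/knob.png

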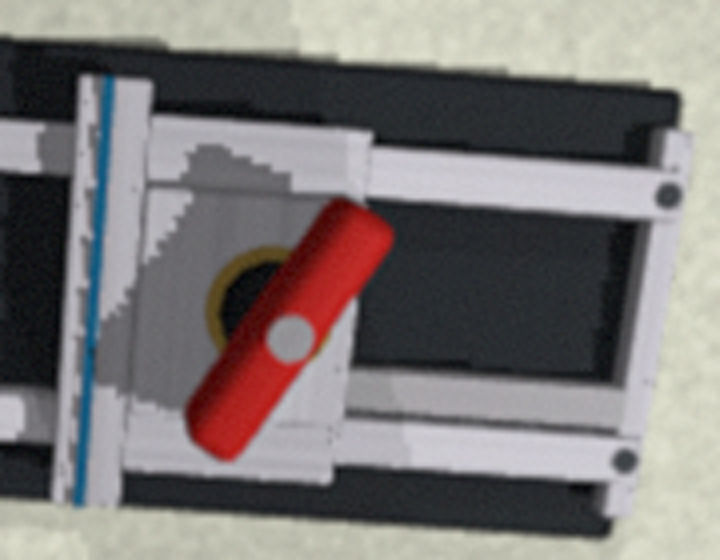

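Holder origin is about (0.5176, 0.169) with its y direction at 1.397 rad. The knob axis comes out at holder x = 0.000, so the carriage is at about 0.0136 m, which fits the given range. The bar lies at −0.73 rad. The next step is to free the clamp.

```bash
cat >> h.py <<'E'
UY=np.array([np.cos(1.397),np.sin(1.397),0]);UX=np.array([UY[1],-UY[0],0]);HO=np.array([.5176,.169,0])
def ft():return np.r_[get_ft_force()@np.c_[UX,UY,[0,0,1]],get_ft_torque()[2],get_finger_force()]
def turn(dphi):
    q=np.array(get_joint_pos());q[5]-=dphi;movej(q)
E
python3 - <<'E'
from h import *
np.set_printoptions(precision=3,suppress=True)
K=np.array([.5254,.2139])
move_pose([*K,.13],yawq(2.41));print(movel([*K,.0545],v=.1,until_force=8),get_tcp_pos(),ft())
command_gripper(0.);print("grip",get_grip_width()*88,get_tcp_pos(),ft())
for k in range(10):
    turn(.1);print(round(yaw()%6.28,3),ft())
    if abs(get_ft_torque()[2])>1:break
print(get_tcp_pos()[:2],get_joint_pos(),get_time())
E
```

```text
False [0.526 0.214 0.055] [ 0.198  0.741 -0.571 -0.03   0.   ]
grip 0.7486757993048407 [0.525 0.214 0.054] [-0.308 -0.051  0.232  0.005  0.   ]
2.507 [0.771 0.721 0.375 0.032 0.   ]
2.603 [0.133 0.559 0.082 0.043 0.   ]
2.698 [ 0.178 -0.034  0.021  0.009  0.   ]
2.793 [ 0.36  -0.569 -0.546 -0.007  0.   ]
2.887 [ 0.34  -0.625  0.442 -0.033  0.   ]
2.982 [-0.121  0.282 -0.307 -0.027  0.   ]
3.076 [ 0.501 -0.075 -1.357 -0.034  0.   ]
3.168 [ 0.385  0.183 -0.342  0.007  0.   ]
3.262 [ 0.631 -0.17  -0.448 -0.043  0.   ]
3.357 [0.333 0.87  0.713 0.025 0.   ]
[0.525 0.214] [ 0.366  0.53   1.84   0.     0.772 -1.424] 8.875
```

The fingers shut on nothing (0.7 mm), so I'll look.

```bash
python3 - <<'E'
from h import *
shot("wrist","g1");b=read_camera("side");cv2.imwrite("pics/s1.png",b[250:410,180:380,::-1])
a=cv2.imread("pics/g1.png");c=cv2.resize(cv2.imread("pics/s1.png"),(600,480))
cv2.imwrite("pics/g1s.png",np.hstack([cv2.resize(a,(400,300)),cv2.resize(c,(400,300))]))
E
```

```text
(no output)
```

View pics/g1s.png

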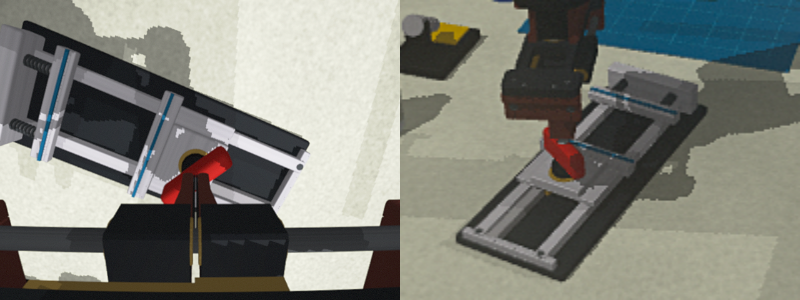

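```bash
python3 - <<'E'
from h import *
s=read_camera("scene")[:,:,::-1];d=read_camera("side")[:,:,::-1]
a=cv2.imread("pics/g1.png")[200:380,230:410];f=lambda x:cv2.resize(x,(400,400),interpolation=cv2.INTER_CUBIC)
cv2.imwrite("pics/z.png",np.hstack([f(a),f(s[130:230,330:430])]))
print(get_grip_width(),get_tcp_pos())
E
```

```text
0.007213156214434306 [0.52539017 0.21394975 0.05447499]
```

View pics/z.png

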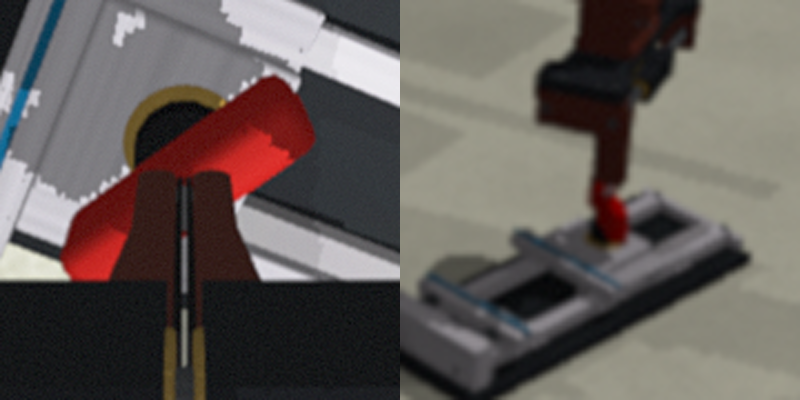

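The shut fingertips stand over the bar, so heights are off. I'll touch down on its top (known to be 78.5 mm) to measure the offset.

```bash
python3 - <<'E'
from h import *
np.set_printoptions(precision=4,suppress=True)
p=get_tcp_pos();print(movel([p[0],p[1],p[2]-.03],v=.02,until_force=5),get_tcp_pos(),ft(),get_time())
R=rmat();print(R[:,2])
i,T=camT("scene")
for z in(.05,.06,.07,.08,.09):print(z,cast(i,T,[(382.5,176)],z)[0])
E
```

```text
True [0.5255 0.214  0.0462] [0.3371 0.6376 5.3439 0.0313 2.6823] 9.7417
[ 0.0001  0.0003 -1.    ]
0.05 [0.4967 0.2707 0.05  ]
0.06 [0.5054 0.2556 0.06  ]
0.07 [0.5141 0.2405 0.07  ]
0.08 [0.5228 0.2254 0.08  ]
0.09 [0.5315 0.2103 0.09  ]
```

```bash
python3 - <<'E'
from h import *
np.set_printoptions(precision=4,suppress=True)
for n,px in(("scene",[(95,237),(116,214)]),("side",[(452,136)])):
    i,T=camT(n)
    for z in(.17,.19,.21,.23):print(n,z,cast(i,T,px,z).mean(0)[:2])
for n,f in(("scene","scene0"),("side","side0")):
    i,T=camT(n);a=cv2.imread(f"pics/{f}.png").astype(int);B,G,R=a[...,0],a[...,1],a[...,2]
    m=((R>60)&(R>2.5*G)&(R>2.5*B));n_,l,s,c=cv2.connectedComponentsWithStats(m.astype(np.uint8))
    for k in np.argsort(-s[1:,4])[:3]+1:
        print(n,s[k],c[k],[cast(i,T,[c[k]],z)[0][:2] for z in(.035,.05,.065)])
E
```

```text
scene 0.17 [ 0.2077 -0.5128]
scene 0.19 [ 0.2346 -0.5285]
scene 0.21 [ 0.2615 -0.5442]
scene 0.23 [ 0.2884 -0.5599]
side 0.17 [ 0.2629 -0.6625]
side 0.19 [ 0.2598 -0.6074]
side 0.21 [ 0.2566 -0.5523]
side 0.23 [ 0.2535 -0.4972]
scene [  0   0  16   9 104] [6.3846 3.0288] [array([-2.3707,  0.664 ]), array([-2.3133,  0.6356]), array([-2.2558,  0.6071])]
scene [378 174   9  16  82] [381.8171 182.0976] [array([0.5019, 0.2605]), array([0.5147, 0.2383]), array([0.5275, 0.2162])]
scene [182 321   1   1   1] [182. 321.] [array([ 0.4765, -0.5372]), array([ 0.4897, -0.5469]), array([ 0.5028, -0.5567])]
side [252 317  20  28 249] [260.5221 329.8675] [array([0.5438, 0.1842]), array([0.5362, 0.201 ]), array([0.5287, 0.2178])]
side [271 338   1   2   2] [271.  338.5] [array([0.5142, 0.203 ]), array([0.5072, 0.2194]), array([0.5002, 0.2358])]
side [271 343   1   1   1] [271. 343.] [array([0.5094, 0.2155]), array([0.5026, 0.2316]), array([0.4957, 0.2478])]
```

Contact on the bar's top reads z = 0.046, so z readings run about 30 mm low, and the start-pose views of the fingertips agree. From here I set heights by touch.

```bash
python3 - <<'E'
from h import *
np.set_printoptions(precision=3,suppress=True)
K=np.array([.5254,.2139])
movel([*K,.08]);command_gripper(1.);turn(2.41-yaw()%6.2832)
print(yaw(),movel([*K,.024],v=.08,until_force=6),get_tcp_pos(),ft())
command_gripper(0.);print("grip",get_grip_width()*88,get_tcp_pos(),ft())
if get_grip_width()>.1:
  for k in range(10):
    turn(.1);print(round(yaw()%6.28,3),ft())
    if abs(get_ft_torque()[2])>1:break
print(get_tcp_pos()[:2],get_time())
E
```

```text
2.4117026416522274 False [0.526 0.214 0.024] [ 0.79   0.254  0.411 -0.02   0.   ]
grip 14.029083722647048 [0.526 0.214 0.024] [ 1.346  1.464 -2.049 -0.015 29.913]
2.508 [ 0.099  0.948 -1.725  0.057 29.897]
2.603 [ 0.761  0.802 -0.171  0.044 29.902]
2.698 [-0.523  1.362 -0.72   0.003 29.905]
2.793 [ 0.18   1.119 -0.856  0.024 29.905]
2.888 [ 0.675  0.422 -0.289  0.027 29.905]
2.983 [ 0.158  0.392 -0.418  0.028 29.905]
3.077 [ 0.697 -0.358  0.203  0.012 29.905]
3.169 [ 0.029  0.053 -1.175  0.066 29.905]
3.263 [ 1.476 -0.185 -1.153  0.018 29.905]
3.358 [ 0.878  1.212 -1.09   0.047 29.905]
[0.526 0.214] 16.875
```

Gripped at 14.0 mm and turned about 0.95 rad. Now I'll draw the jaw back to its stop.

```bash
python3 - <<'E'
from h import *
np.set_printoptions(precision=4,suppress=True)
p0=np.array(get_tcp_pos());print(p0,ft())
print(movel(p0+.02*UY,v=.05,until_force=5),ft())
r=movel(p0+.085*UY,v=.05,until_force=6);p=np.array(get_tcp_pos())
print(r,p,"travel",(p-p0)@UY,ft(),get_time())
wait(.2);print(ft(),get_grip_width()*88)
a,i,T=shot("wrist","g2")
E
```

```text
[0.5258 0.214  0.024 ] [ 0.8777  1.2115 -1.0901  0.0468 29.9053]
False [ 1.7583  1.0642 -1.9035  0.0001 29.9251]
True [0.5385 0.2833 0.024 ] travel 0.07043437835151263 [ 2.2504 -4.0587  5.9472  0.0244 29.9789] 18.375
[-0.8995 -3.1094  5.4486  0.0285 29.976 ] 14.032501224987357
```

View pics/g2.png

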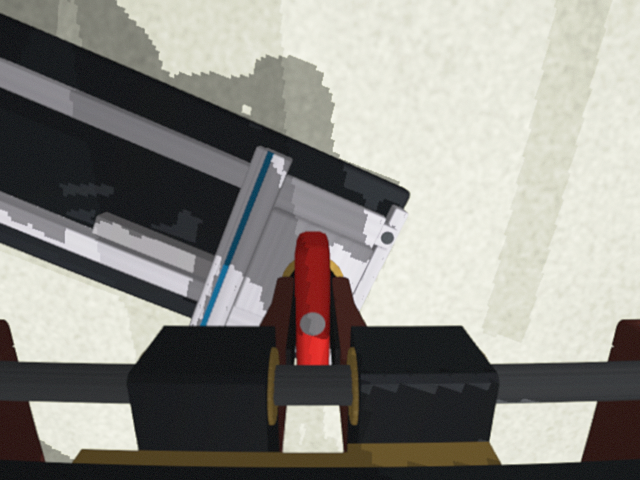

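The jaw is at its stop: travel was 70.4 mm against about 71.4 expected, and the screw at (312,323) is where the tool axis should put it. Arm readings are therefore true, and it is the fingertips that sit about 32 mm behind the TCP. Next is the board.

```bash
python3 - <<'E'
from h import *
np.set_printoptions(precision=4,suppress=True)
command_gripper(1.);p=np.array(get_tcp_pos());print("stop ref",p,yaw()%6.2832);np.save("stop.npy",np.r_[p,yaw()%6.2832])
movel([p[0],p[1],.10])
B=[.537,-.2635]
move_pose([*B,.06],yawq(1.788));print(get_tcp_pos(),get_joint_pos())
try:
    r=movel([*B,-.022],v=.08,until_force=5);print(r,get_tcp_pos(),ft())
    if r: p=np.array(get_tcp_pos());movel(p+[0,0,.002])
    p=get_tcp_pos();command_gripper(0.);print("grip",get_grip_width()*88,ft(),p,get_time())
except MotionError as e:print(e)
E
```

```text
stop ref [0.5389 0.2827 0.0236] 3.3671275243334624
[ 0.5374 -0.2627  0.06  ] [-0.4745  0.5564  1.7678  0.0002  0.8173 -0.6934]
False [ 0.5374 -0.2638 -0.0215] [0.1707 0.6184 0.2506 0.0106 0.    ]
grip 35.73308168332514 [ 0.8719  0.9864 -0.5072  0.0504 29.9007] [ 0.5374 -0.2638 -0.0215] 24.4917
```

```bash
python3 - <<'E'
from h import *
np.set_printoptions(precision=4,suppress=True)
p=np.array(get_tcp_pos());movel(p+[0,0,.10]);print("grip",get_grip_width()*88,ft())
t=HO-.013*UY
move_pose([*t[:2],.08],yawq(1.397));movel([*t[:2],.02],v=.1)
a,i,T=shot("wrist","place");print(get_grip_width()*88,get_tcp_pos(),yaw(),get_time())
E
```

```text
grip 36.039155825442045 [ 0.5822 -0.1087 -3.2571 -0.0005 29.903 ]
35.98053069024721 [0.5159 0.1563 0.0205] 1.396839308986257 27.6583
```

View pics/place.png

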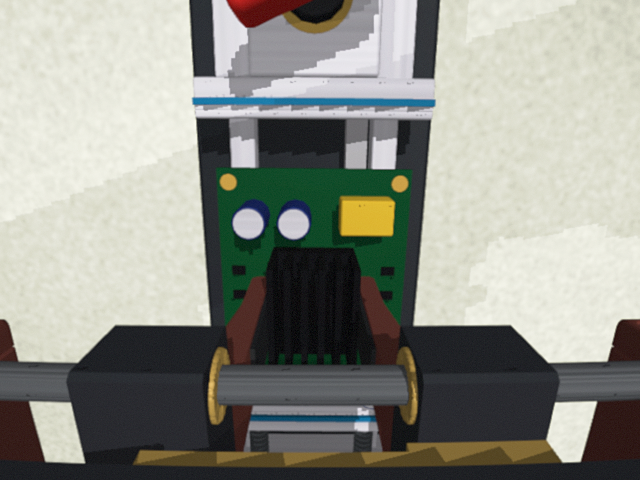

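The board is straight and centred: its edge spans columns 217–412 and the jaw 193–435. The far edge is at row 168 and the sliding jaw's lip at row 117. I'll work out the clearance from the picture and then lower.

```bash
python3 - <<'E'
from h import *
np.set_printoptions(precision=4,suppress=True)
i=camera_info("wrist");T=np.load("pics/place.npz")["T"]
e=cast(i,T,[(217,169),(412,169)],.047)-HO;j=cast(i,T,[(196,117),(433,117)],.0385)-HO
print("edge x,y",e@UX,e@UY,"lip",j@UX,j@UY)
ey=(e@UY).mean();lo=(j@UY).mean()
s=np.clip(.049+lo-.067-ey,-.01,.01);print("shift",s)   # aim edge at y=.049 relative to lip at .067
p=np.array(get_tcp_pos())+s*UY
movel(p,v=.05);q=p.copy();q[2]=-.004
r=movel(q,v=.04,until_force=3);print(r,get_tcp_pos(),ft(),get_time())
E
```

```text
edge x,y [-0.0404  0.0426] [0.0455 0.0456] lip [-0.0502  0.0524] [0.0671 0.0671]
shift 0.0035493503531326617
True [ 0.5164  0.1597 -0.0007] [ 0.3707  0.738   1.1408 -0.036  29.9521] 28.4333
```

```bash
python3 - <<'E'
from h import *
np.set_printoptions(precision=4,suppress=True)
command_gripper(1.);p=np.array(get_tcp_pos());movel(p+[0,0,.095],v=.2)
S=np.load("stop.npy");move_pose([S[0],S[1],.10],yawq(S[3]))
a,i,T=shot("wrist","laid")
print(movel([S[0],S[1],.0236],v=.1,until_force=6),get_tcp_pos(),get_time())
command_gripper(0.);print("grip",get_grip_width()*88,get_tcp_pos(),yaw()%6.2832,ft())
# find the open stop again
p=np.array(get_tcp_pos());r=movel(p+.006*UY,v=.015,until_force=4);print(r,get_tcp_pos(),(np.array(get_tcp_pos())-S[:3])@UY,ft(),get_time())
E
```

```text
False [0.5394 0.2829 0.024 ] 32.525
grip 13.759839515790354 [0.5388 0.2827 0.0236] 3.367205793324955 [-1.1958  1.7889 -0.7688  0.0571 29.9972]
True [0.5389 0.2833 0.0235] 0.000598235276670978 [ 1.3422 -1.0911  4.8641  0.0627 29.9986] 33.8917
```

View pics/laid.png

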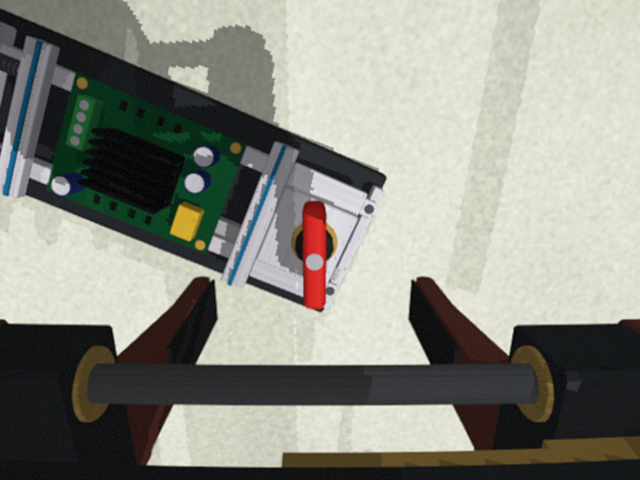

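The board lies flat on the rails between the two jaws: board corners (83,80) to (200,245), spring jaw lip at column ~45, sliding jaw lip at ~(250,215). Now I'll push in, reading the force as I go.

```bash
python3 - <<'E'
from h import *
np.set_printoptions(precision=3,suppress=True)
S=np.load("stop.npy");P=S[:3]+.0003*UY;P[2]=.0236
def favg(n=6):
    o=[]
    for _ in range(n):o.append(ft());wait(.02)
    return np.mean(o,0)
for d,v in((.010,.08),(.030,.06),(.035,.03),(.037,.03),(.039,.03),(.0405,.02),(.042,.02)):
    r=movel(P-d*UY,v=v,until_force=14);print(d,r,((P-np.array(get_tcp_pos()))@UY).round(4),favg())
    if r:break
print(get_time());a,i,T=shot("wrist","pushed")
E
```

```text
0.01 False 0.0107 [-1.276 -0.872  2.157  0.049 29.998]
0.03 False 0.0309 [-3.668 -1.088  3.555  0.028 29.998]
0.035 False 0.0349 [-4.644  0.667  3.371 -0.005 29.999]
0.037 False 0.0365 [-5.798  2.899  2.597  0.019 30.   ]
0.039 False 0.0382 [-5.59   4.615  2.247 -0.003 30.   ]
0.0405 False 0.0395 [-6.278  5.353  1.864 -0.005 30.   ]
0.042 False 0.0409 [-6.481  5.825  1.727  0.015 30.   ]
36.6667
```

```bash
python3 - <<'E'
from h import *
np.set_printoptions(precision=3,suppress=True)
S=np.load("stop.npy");P=S[:3]+.0003*UY;P[2]=.0236
def favg(n=3):
    o=[]
    for _ in range(n):o.append(ft());wait(.02)
    return np.mean(o,0)
tr=lambda:((P-np.array(get_tcp_pos()))@UY).round(4)
movel(P-.0435*UY-.001*UX,v=.02,until_force=14);print(tr(),favg())
q=np.array(inverse_kinematics(P-.0435*UY-.001*UX,yawq(S[3])));q0=q.copy();print(np.abs(q-get_joint_pos()).max())
for k in range(1,19):
    q[5]=q0[5]+.1*k;movej(q);f=favg();y=yaw()%6.2832;print(k,round(y,3),"lag",round(y-(S[3]-.1*k),3),tr(),f[:4])
    if abs(f[3])>.45 and k>8:break
print(get_grip_width()*88,get_time())
E
```

```text
0.042 [-3.148  6.644 -1.702  0.008 29.999]
0.003071718511584054
1 3.267 lag -0.0 0.042 [-3.273  7.448 -1.119 -0.04 ]
2 3.167 lag -0.0 0.042 [-2.93   6.387 -1.518 -0.059]
3 3.067 lag -0.0 0.042 [-3.301  6.714 -0.761 -0.033]
4 2.967 lag -0.0 0.0421 [-2.743  6.466 -0.972 -0.062]
5 2.867 lag -0.0 0.042 [-3.17   6.554 -1.292 -0.048]
6 2.767 lag -0.0 0.0421 [-2.906  5.983 -1.538 -0.042]
7 2.667 lag -0.0 0.0421 [-2.676  6.188 -1.02  -0.038]
8 2.567 lag -0.0 0.0421 [-2.635  6.292 -1.247 -0.02 ]
9 2.467 lag -0.0 0.0421 [-2.769  5.908 -0.922 -0.011]
10 2.367 lag -0.0 0.0422 [-2.391  6.539 -1.191 -0.052]
11 2.267 lag -0.001 0.0422 [-1.992  6.616 -0.629 -0.143]
12 2.167 lag -0.0 0.0422 [-2.393  6.448  0.198  0.013]
13 2.067 lag -0.0 0.0423 [-2.424  6.228 -0.129 -0.07 ]
14 1.966 lag -0.001 0.0423 [-2.417  5.669 -0.485 -0.178]
15 1.867 lag -0.0 0.0422 [-2.713  6.352 -0.077  0.134]
16 1.767 lag -0.0 0.0423 [-2.347  5.451  0.532 -0.022]
17 1.666 lag -0.001 0.0423 [-2.443  5.356 -0.687 -0.221]
18 1.566 lag -0.001 0.0423 [-2.573  5.08   0.214 -0.123]
14.00961727793664 42.4167
```

```bash
python3 - <<'E'
from h import *
np.set_printoptions(precision=3,suppress=True)
S=np.load("stop.npy");P=S[:3]+.0003*UY;P[2]=.0236
def favg(n=5):
    o=[]
    for _ in range(n):o.append(ft());wait(.02)
    return np.mean(o,0)
tr=lambda:((P-np.array(get_tcp_pos()))@UY).round(4)
a,i,T=shot("wrist","t1");print("before",favg())
q=np.array(inverse_kinematics(P-.0435*UY-.001*UX,yawq(yaw())));q0=q.copy();y0=yaw();q[5]=q0[5]
for k in range(1,10):
    q[5]=q0[5]+.06*k;movej(q);f=favg();y=yaw();print(k,round(y,3),"lag",round(y-(y0-.06*k),4),tr(),f[:4],round(get_effort()[5],3),round(get_grip_width()*88,2))
    if abs(f[3])>.5:break
print(get_time())
E
```

```text
before [-2.467  5.351  0.473 -0.105 30.064]
1 1.507 lag 0.0 0.0423 [-3.031  5.754  0.005  0.144] 0.158 14.07
2 1.449 lag 0.0023 0.0425 [-2.806  5.063  0.295  0.576] 0.593 14.59
43.2167
```

Torque rises to 0.58 N·m at 1.46 rad with the bar starting to twist in the pads, so this is the hard stop. I'll test the lock gently before letting go.

```bash
python3 - <<'E'
from h import *
np.set_printoptions(precision=3,suppress=True)
p=np.array(get_tcp_pos())
for k in(1,2):
    r=movel(p+.001*k*UY,v=.01,until_force=10);wait(.1);print(r,((np.array(get_tcp_pos())-p)@UY*1e3).round(2),ft())
    if r or ft()[1]<-2:break
E
```

```text
True 0.12 [ 2.373 -1.289  5.728  0.592 30.418]
```

Locked: the force reverses within 0.1 mm. Now release, retreat and check.

```bash
python3 - <<'E'
from h import *
np.set_printoptions(precision=4,suppress=True)
command_gripper(1.);p=np.array(get_tcp_pos());movel([p[0],p[1],.10],v=.15)
t=np.array([.545,.16]);move_pose([*t,.22],yawq(1.397+np.pi/2));wait(.2)
a,i,T=shot("wrist","fin");print(get_time(),get_joint_pos())
cv2.imwrite("pics/finc.png",cv2.resize(a[70:280,120:500,::-1],None,fx=2,fy=2,interpolation=cv2.INTER_CUBIC))
E
```

```text
47.1583 [ 0.2649  0.3062  1.7312  0.      1.1047 -1.1321]
```

View pics/finc.png

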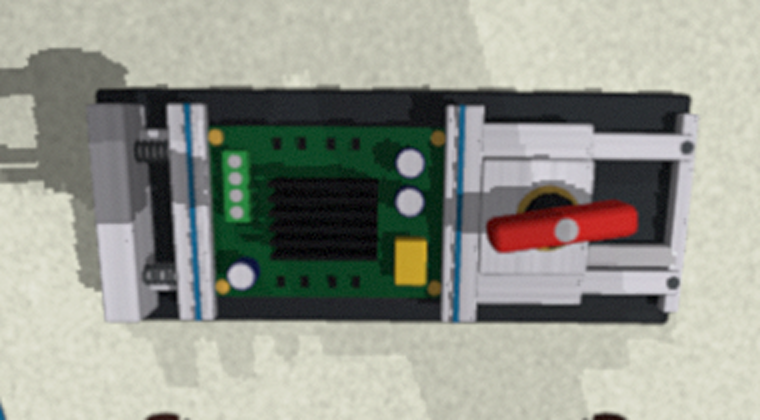

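The board sits straight between the two jaws, both short edges under the lips. Spring lip at ~(211,210), sliding lip at ~(445,210), axis screw at (566,230) in the crop. A quick numeric check, then hand in if good.

```bash
python3 - <<'E'
from h import *
np.set_printoptions(precision=4,suppress=True)
i=camera_info("wrist");T=np.load("pics/fin.npz")["T"];c=lambda x,y,z:(cast(i,T,[(x/2+120,y/2+70)],z)[0]-HO)
k=c(566,230,.0785);a=c(211,210,.0385);b=c(445,210,.0385);bd=np.mean([c(*p,.027) for p in((216,137),(438,138),(433,288),(222,287))],0)
print("knob x,y",k@UX,k@UY,"-> d",k@UY-.032,"lips",a@UY,b@UY,"gap",(b-a)@UY,"board x,y",bd@UX,bd@UY)
s=.050-(k@UY-.032);print("s",s,"from spring lip",-.082-a@UY)
if .0035<s<.0095 and abs((b-a)@UY-.114)<.005: job_done();print("handed in",get_time())
E
```

```text
knob x,y 0.0005574797593449608 0.07403323761595901 -> d 0.04203323761595901 lips -0.08755153890546878 0.024639991015576235 gap 0.11219152992104502 board x,y 0.00013951926711906784 -0.032714818451169574
s 0.007966762384040996 from spring lip 0.005551538905468778
the job is handed in; nothing more can be done
the job is handed in; nothing more can be done
```

The board is clamped in the holder and the job is handed in (no verdict came back): it lies flat and centred with both short edges in the jaws, the spring jaw is pressed back about 6–8 mm by camera, and the T-handle is turned to its hard stop. The jaw did not give to a gentle pull before I let go.

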